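# Click the turn counter home

### The job

Set the turn counter on the toy shelf back to its home mark: with a fingertip, gently flick the lugs on the edge of its wheel round counter-clockwise (seen from above), one click at a time and letting the wheel settle for a moment at each click, until the red lug stands at the brass pointer, and do not go past it. Do not lift or shift the counter, and leave the ring, prism, bell, clacker and grey box where they stand.

Things in the scene. Friction and masses are not known exactly. Their poses are not given: they have to be found in the camera images.
- counter: The turn counter, loose on the shelf: white marble slab 190 (its x) by 160 mm, 20 mm thick, 1.6 kg, with the click wheel on it; it stays put under a flick of a few newtons. Origin: on the wheel's axis, at the slab's underside; z up, x towards the brass pointer. The slab reaches from -83 to +107 mm in x, +-80 mm in y.
- hub (a point): Point on the wheel's vertical axis, 40 mm above the shelf. Wheel: white disc of radius 48 mm, 26 to 40 mm above the shelf, six upright round lugs round its edge (see red_lug), each on a spoke 12 mm wide. Neighbouring lugs leave a clear gap of 48 mm; there, outside the disc, a fingertip can go down to the slab's top at 20 mm.
- red_lug (a point): Centre of the top of the red lug; the other five are blue. Lugs: upright, 14 mm diameter, centres 62 mm from the wheel's axis, 60 degrees apart, from 26 to 56 mm above the shelf. A red stripe on the disc points to the red one.
- pointer (a point): Tip of the flat brass arrow on the slab's top, 74 mm from the wheel's axis: the home mark.
- wheel (a joint): Wheel angle (rad), growing counter-clockwise from above; 0: red lug at the pointer (home). A spring notch every 60 degrees (1.047); it starts 3, 4 or 5 clicks short (-3.14, -4.19, -5.24). Push a lug a little over 30 degrees with 1 to 2 N and the wheel snaps to the next notch; less, and it falls back. A stop lies half a click below -5.24; none past home.
- ring: Toy to be left alone: hard silicone ring, mint green, outer diameter 72 mm, hole 48 mm, 14 mm high, lying flat. Origin: centre of its underside, z up.
- prism: Toy to be left alone: clear acrylic triangular prism standing on end, 50 mm high, corners 34 mm from its axis. Origin: centre of its underside, z up.
- bell: Toy to be left alone: stainless steel bell, upright cylinder 52 mm across, 72 mm high with its knob. Origin: centre of its underside, z up.
- clacker: Toy to be left alone: cherry wood clacker lying flat, 112 mm long, 45 mm wide, 23 mm high. Origin: centre of its underside, z up (origin under the front part of the boards; it reaches from -62 to +50 mm along its x).
- clip_box: Toy to be left alone: grey plastic box with a closed spring-clip lid, 83 by 64 mm, 50 mm high. Origin: centre of its underside, z up (clip on its -x side).

How it is judged:
By the outcome, as a careful person would: the job done as asked, in the order asked, and still so for the second after the job is handed in, with the robot touching nothing.
It also fails if it takes over 72 s, if anything falls off the work surface, if the arm or the gripper's body presses on something with over 40 N, if the wrist force passes 120 N, or if a joint passes its speed limit or range.

### The arm

A 7-joint arm with a two-finger parallel gripper is mounted at the origin on the work surface. World frame = base frame: x ahead of the robot, y to its left, z up, the work surface at z = 0. Lengths are in m, angles in rad, forces in N, time in s.
With the tool pointing down it reaches from about 0.4 to 0.85 m from the base axis. Payload 10.4 kg.
Tool frame: the origin (TCP) lies at the very end of the fingers, on their centre line; the grasp point (between the pads) lies 19 mm behind it; z points along the fingers, y is the line along which they close (so a half turn about z gives the same grasp; the last joint's range is limited). The gripper opens to 85 mm and grips with 20 to 120 N. Pads are 22 mm wide; open, the fingers measure 114 mm over their backs; the gripper's body (76 mm by 85 mm) begins 54 mm behind the grasp point. The pads swing forward as they close: fully open they stand 13 mm farther back than shut.
Start: joints at [1.207, 0.332, -0.065, 1.46, 0.022, 1.35, -0.088], TCP at [0.209, -0.589, 0.231] pointing down, gripper open.
Joint ranges: [-2.6, 2.6], [-0.5, 2.12], [-1.47, 1.34], [0.16, 2.42], [-1.27, 4.41], [0.06, 2.06], [-2.6, 2.6]. Speed limits (rad/s): [2.22, 2.22, 2.79, 2.79, 3.14, 3.14, 3.14].

### API

Orientations are given as a unit quaternion [x, y, z, w].
In Python, from workcell import * gives the robot as it stands.
- The arm moves only by the tool step_arm, never from a script. Its argument "commands" is one flat list of numbers, 7 for each row, row after row: the finger opening in mm, from 0 to 85.4, then the shift along the world's x, y, z as a fraction of full scale, then the turn, a rotation vector about the world's x, y, z as a fraction of full scale. A call has exactly 10 rows; each row is the pose to reach, as a shift and turn from the pose commanded when the call began, turning the shorter way round; what a row does not reach only later rows make up. Full scale, the value 1, is 0.6 m for a shift and pi rad for a turn. A row lasts 1/8 s, in which the tool goes at most 62.5 mm and 10.7 degrees, less where a joint would pass 70% of its speed; a pose out of reach is approached as far as the arm can. A call with a number of a shift or a turn outside -1 to 1 is refused whole. A call with a gripper value outside its range is refused whole. The fingers move at their own pace and stop on an object; "squeeze" is the grip in N (left out, the last holds). Time passes only in rows, so rows that repeat a pose let the fingers close, or fill a call up. It gives the time, the measured TCP pose, the force, the opening and the grip force at its end, in the units of the state.
- get_obs(): the state, without advancing time (a new reading comes with each control period).
- camera(name): name is "scene" or "side" or "wrist"; returns the picture (400x640x3 uint8, red, green, blue); there is no depth.
- camera_params(name): a dict with "mtx" (3x3 intrinsics, pixels), "extrinsics" (4x4, takes a point from world to camera coordinates); the wrist camera has in their place "tool_from_camera" (4x4, takes a point from camera to tool coordinates, whose origin is the TCP and whose axes are the flange's). Camera axes: x right, y down, z forward; pixel columns grow to the right and rows downward; lengths in m; the calibration is good to about 2 mm. A picture is of the moment at which its call begins: read the wrist's pose just before it. camera_params takes no time and is no camera call.
- hand_in(): hands the job in; it is judged then, once.
The state is a dict: "clock": time; "joint_pos": joint angles; "joint_velocities": joint speeds; "tau": joint torques, N m; "position": TCP position; "ee_rot": TCP orientation; "ft_force": force on the tool from outside, world axes, zero at the start; "torque": the same for the moment, N m; "grip_width": opening from 0.0 (shut) to 1.0 (fully open); "grasp_force": force on a finger pad.
Only numpy, scipy, OpenCV 4.12 (cv2) and the standard library are available. Lean on these libraries where they do the work, as an engineer would, in place of code of your own. Each camera call takes 0.05 s, during which the arm holds its last target. There are 200 camera calls.

## Working session

There is one attempt and no reset: what is moved stays moved. The work goes in short steps, Python scripts to look and compute and a tool call to move; the robot and the scene stay as the last step left them, time stands still between calls to the robot, and variables do not carry over. Pictures are saved under pics/ and viewed, at most 10 in all, crops included, and the job is handed in when it is done.

Besides the shell and the picture viewer there is one more tool, called by a JSON object that holds its "name" and its "arguments", one argument or row to a line. step_arm: Moves the arm, as the interface text tells. Its arguments: {"type":"object","properties":{"commands":{"type":"array","items":{"type":"number"}},"squeeze":{"type":"number"}},"required":["commands"]}

```bash
mkdir -p pics; python3 - <<'E'
from workcell import *
import cv2
for n in("scene","side"):
    cv2.imwrite(f"pics/{n}0.png",camera(n)[:,:,::-1]); p=camera_params(n); print(n,p)
print(get_obs())
E
```

```text
scene {'mtx': array([[425.88872902,   0.        , 316.57770711],
       [  0.        , 425.88872902, 196.02206158],
       [  0.        ,   0.        ,   1.        ]]), 'extrinsics': array([[-5.23783152e-01,  8.51850706e-01, -1.25888212e-03,
         2.80707822e-01],
       [ 6.96839626e-01,  4.27619509e-01, -5.75809075e-01,
        -4.02257475e-01],
       [-4.89965044e-01, -3.02476331e-01, -8.17583222e-01,
         1.33953667e+00],
       [ 0.00000000e+00,  0.00000000e+00,  0.00000000e+00,
         1.00000000e+00]])}
side {'mtx': array([[465.16436924,   0.        , 316.91113784],
       [  0.        , 465.16436924, 199.03873712],
       [  0.        ,   0.        ,   1.        ]]), 'extrinsics': array([[-0.74303358, -0.6691659 ,  0.0108673 ,  0.46019611],
       [-0.35960483,  0.38550078, -0.84974909,  0.25561386],
       [ 0.56443376, -0.63530004, -0.52707532,  0.69774554],
       [ 0.        ,  0.        ,  0.        ,  1.        ]])}
{'clock': 0.1, 'joint_pos': array([ 1.20741566,  0.33280482, -0.06469728,  1.46085726,  0.02161652,
        1.34992243, -0.08853471]), 'joint_velocities': array([-6.45473446e-04, -3.72712103e-04,  4.89251682e-04, -1.15891978e-03,
       -6.71065208e-04, -1.64890635e-03, -7.86096612e-05]), 'tau': array([ 2.04476615e-03, -6.26748276e+01,  4.98038367e-02, -3.92429924e+01,
        1.64535362e-02,  7.05219194e-03,  5.58707359e-05]), 'position': array([ 0.20876427, -0.58873878,  0.23059795]), 'ee_rot': array([ 9.85519672e-01,  1.69559891e-01, -1.47467136e-04, -6.30930952e-04]), 'ft_force': array([ 0.45826748, -0.08505269, -0.57997909]), 'torque': array([-0.03256354,  0.02545794,  0.01175767]), 'grasp_force': 0.0, 'grip_width': 0.9995964439764798}
```

View pics/scene0.png

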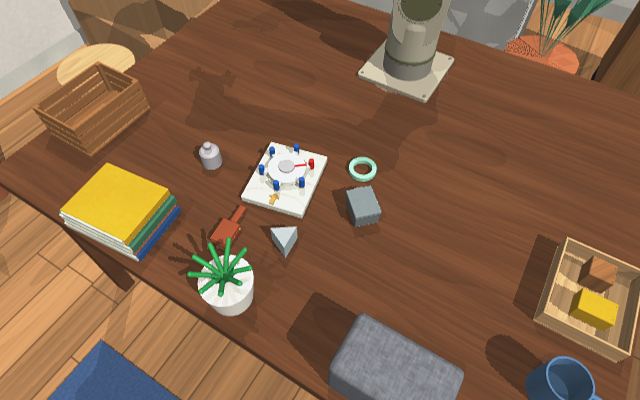

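View pics/side0.png

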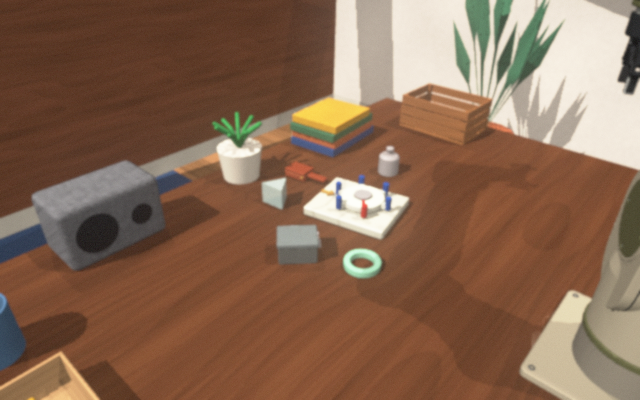

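The scene picture shows the counter at about (286,178), with the pointer at (274,200) and the red lug at (311,163). The ring is at (362,168), the box at (364,206), the prism at (285,240), the clacker at (228,228) and the bell at (209,156). I'll enlarge the counter.

```bash
cat > h.py <<'E'
from workcell import *
import numpy as np, cv2
def ray(n,uv,z):
    p=camera_params(n);E=p["extrinsics"];R,t=E[:3,:3],E[:3,3]
    d=R.T@np.linalg.inv(p["mtx"])@[*uv,1];c=-R.T@t
    return c+d*(z-c[2])/d[2]
def proj(n,P):
    p=camera_params(n);E=p["extrinsics"];q=p["mtx"]@(E[:3,:3]@np.asarray(P)+E[:3,3]);return q[:2]/q[2]
def crop(n,out,x,y,w,h,s):
    cv2.imwrite(out,cv2.resize(camera(n)[y:y+h,x:x+w,::-1],None,fx=s,fy=s,interpolation=cv2.INTER_CUBIC))
E
python3 -c "
from h import *
crop('scene','pics/c1.png',230,135,110,85,7)
for n,uv in dict(slabL=(242,0),ring=(362,168),box=(364,206),prism=(285,240),clack=(228,228),bell=(209,156),hub=(287,166)).items(): print(n,ray('scene',uv,.03))"
```

```text
slabL [-0.00183704 -0.64097199  0.03      ]
ring [0.45095437 0.08168286 0.03      ]
box [0.54997604 0.13982343 0.03      ]
prism [0.72310083 0.03236626 0.03      ]
clack [ 0.7651375  -0.09561277  0.03      ]
bell [ 0.62128848 -0.27148596  0.03      ]
hub [ 0.54406685 -0.08245856  0.03      ]
```

View pics/c1.png

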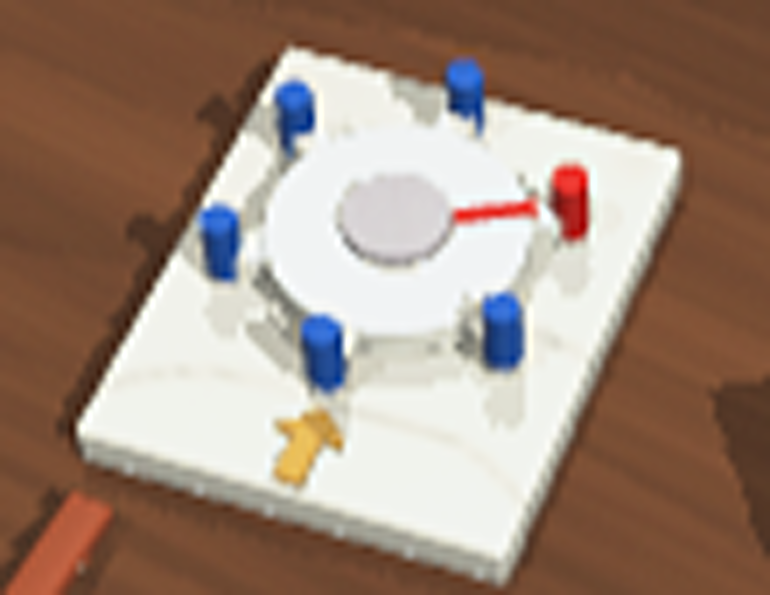

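```bash
python3 -c "
from h import *
f=lambda a:(230+(a[0]+.5)/7-.5,135+(a[1]+.5)/7-.5)
L=np.array([ray('scene',f(a),.056) for a in [(322,325),(503,302),(570,173),(465,68),(294,90),(220,213)]])[:,:2]
c=L.mean(0);print('hub',c);d=L-c
a=np.arctan2(d[:,1],d[:,0]);print(np.hypot(*d.T),np.degrees(a))
pt=ray('scene',f((322,413)),.022)[:2]-c;print('ptr',np.hypot(*pt),np.degrees(np.arctan2(pt[1],pt[0])))
C=np.array([ray('scene',f(q),.02)[:2] for q in [(290,47),(682,152),(505,562),(80,437)]])
print(C-c,np.linalg.norm(np.roll(C,-1,0)-C,axis=1))
for e in (C[3]-C[0],C[2]-C[1]): print(np.degrees(np.arctan2(e[1],e[0])))
H=ray('scene',f((400,232)),.04);print(H)
print(camera_params('wrist'))
"
```

```text
hub [ 0.55182268 -0.07805906]
[0.06246949 0.06193443 0.06177286 0.06284131 0.06169818 0.06173434] [  10.28749339   70.19092533  129.96375805 -169.5656265  -109.59224826
  -49.96145601]
ptr 0.07489791940984633 12.31663191277772
[[-0.06236962 -0.09309251]
 [-0.09543819  0.06091912]
 [ 0.09050047  0.10249766]
 [ 0.12424133 -0.05048404]] [0.15752179 0.19053074 0.15665838 0.19141351]
12.861735356573224
12.604790793625087
[ 0.55546003 -0.07496462  0.04      ]
{'mtx': array([[358.34117539,   0.        , 319.23799852],
       [  0.        , 358.34117539, 197.5844423 ],
       [  0.        ,   0.        ,   1.        ]]), 'tool_from_camera': array([[-2.52978556e-04, -9.63544268e-01, -2.67548835e-01,
         6.65368540e-02],
       [ 9.99999194e-01,  8.91286283e-05, -1.26652666e-03,
        -4.08724089e-04],
       [ 1.24420076e-03, -2.67548939e-01,  9.63543469e-01,
        -1.41838485e-01],
       [ 0.00000000e+00,  0.00000000e+00,  0.00000000e+00,
         1.00000000e+00]])}
```

The fit is good: lug radii are 62 mm, the slab measures 190 × 157 mm, and the pointer lies at 75 mm and 12°. The hub is at (0.552, -0.078). The red lug stands at 130° in the world, so it has 4 clicks to go. I'll put the closed fingertip in the gap at -79.7° and circle in it, pausing mid-gap after each click.

{"name": "step_arm", "arguments": {
  "commands": [0,0.04,0.05,0,0,0,0,0,0.1,0.125,0,0,0,0,0,0.165,0.21,0,0,0,0,0,0.23,0.295,0,0,0,0,0,0.3,0.38,0,0,0,0,0,0.365,0.465,0,0,0,0,0,0.43,0.55,0,0,0,0,0,0.495,0.63,0,0,0,0,0,0.55,0.695,0,0,0,0,0,0.59,0.746,0,0,0,0]
}}

```text
clock: 1.4
position: [0.5642, -0.1384, 0.2311]
ee_rot: [0.985, 0.171, 0.0, -0.0]
ft_force: [0.6, -1.4, -0.9]
grip_width: 0.002
grasp_force: 0.0
```

```bash
python3 -c "
from h import *
o=get_obs();print(o['clock'],o['position'],o['ee_rot'],o['joint_pos'],o['ft_force'],o['grip_width'])
cv2.imwrite('pics/w1.png',camera('wrist')[:,:,::-1])"
```

```text
1.4 [ 0.56424812 -0.13835876  0.23114277] [ 9.85284119e-01  1.70924017e-01  1.28900187e-04 -4.10931949e-04] [ 0.54277969  0.26991842 -0.45629608  1.56283985  0.12019257  1.33692461
 -1.15433433] [ 0.64049112 -1.4282882  -0.86198111] 0.002060208370836165
```

View pics/w1.png

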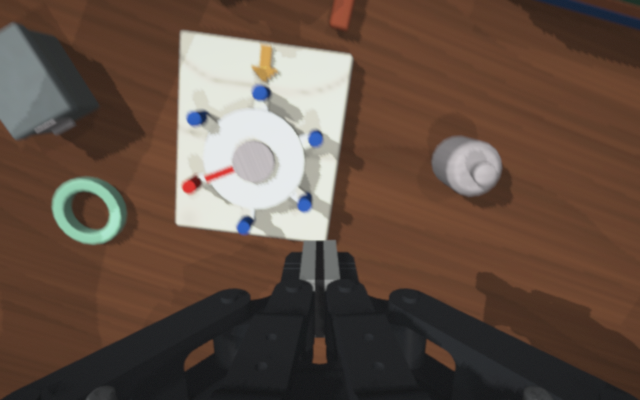

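The wrist view shows the same counter, with the red lug at (190,186) and the pointer at (264,75). The closed tip is about 15 mm across the fingers. I'll check the hub position from this view.

```bash
python3 -c "
from h import *
from scipy.spatial.transform import Rotation as R
o=get_obs();p=camera_params('wrist');T=np.eye(4);T[:3,:3]=R.from_quat(o['ee_rot']).as_matrix();T[:3,3]=o['position'];T=T@p['tool_from_camera']
def g(uv,z):
    d=T[:3,:3]@np.linalg.inv(p['mtx'])@[*uv,1];return (T[:3,3]+d*(z-T[2,3])/d[2])[:2]
L=np.array([g(a,.056) for a in [(261,92),(195,118),(190,186),(245,226),(305,203),(316,139)]])
c=L.mean(0);d=L-c;print(c,np.hypot(*d.T),np.degrees(np.arctan2(d[:,1],d[:,0])))
h=np.array([.5518,-.078]);h=(h+c)/2;print(h,R.from_quat(o['ee_rot']).as_matrix()[:,0])
P=lambda a:h+.064*np.array([np.cos(np.radians(a)),np.sin(np.radians(a))])
s=P(-80);print('move',(s-o['position'][:2])/.6,(.044-o['position'][2])/.6)
for k in range(4):
    a=-80+60*k;print(a,[tuple(np.round((P(a+x)-P(a))/.6,4)) for x in (10,20,30,40,50,60)])
"
```

```text
[ 0.55617211 -0.07206546] [0.06127754 0.06130668 0.06161008 0.06109257 0.06025299 0.06086686] [   9.96853833   70.72031313  130.62948631 -169.13332894 -108.88894629
  -50.11997313]
[ 0.55398606 -0.07503273] [0.93997998 0.34122285 0.0021459 ]
move [-0.00190219 -0.007311  ] -0.31163889761569413
-80 [(np.float64(0.018), np.float64(0.0048)), (np.float64(0.0348), np.float64(0.0127)), (np.float64(0.05), np.float64(0.0233)), (np.float64(0.0632), np.float64(0.0365)), (np.float64(0.0739), np.float64(0.0517)), (np.float64(0.0817), np.float64(0.0686))]
-20 [(np.float64(0.0048), np.float64(0.018)), (np.float64(0.0064), np.float64(0.0365)), (np.float64(0.0048), np.float64(0.055)), (np.float64(0.0), np.float64(0.073)), (np.float64(-0.0079), np.float64(0.0898)), (np.float64(-0.0185), np.float64(0.105))]
40 [(np.float64(-0.0131), np.float64(0.0131)), (np.float64(-0.0284), np.float64(0.0238)), (np.float64(-0.0452), np.float64(0.0317)), (np.float64(-0.0632), np.float64(0.0365)), (np.float64(-0.0817), np.float64(0.0381)), (np.float64(-0.1002), np.float64(0.0365))]
100 [(np.float64(-0.018), np.float64(-0.0048)), (np.float64(-0.0348), np.float64(-0.0127)), (np.float64(-0.05), np.float64(-0.0233)), (np.float64(-0.0632), np.float64(-0.0365)), (np.float64(-0.0739), np.float64(-0.0517)), (np.float64(-0.0817), np.float64(-0.0686))]
```

The two views differ by 7 mm, possibly because the arm was still settling. I'll go lower, let it settle and look again.

{"name": "step_arm", "arguments": {
  "commands": [0,0.004,0.005,-0.03,0,0,0,0,0.004,0.005,-0.08,0,0,0,0,0.004,0.005,-0.13,0,0,0,0,0.004,0.005,-0.18,0,0,0,0,0.004,0.005,-0.215,0,0,0,0,0.004,0.005,-0.235,0,0,0,0,0.004,0.005,-0.235,0,0,0,0,0.004,0.005,-0.235,0,0,0,0,0.004,0.005,-0.235,0,0,0,0,0.004,0.005,-0.235,0,0,0]
}}

```text
clock: 2.7
position: [0.5656, -0.1385, 0.0909]
ee_rot: [0.986, 0.17, 0.0, 0.0]
ft_force: [-0.3, 0.3, 0.0]
grip_width: 0.002
grasp_force: 0.0
```

```bash
python3 -c "
from h import *
o=get_obs();print(o['clock'],o['position'],o['ee_rot'],abs(o['joint_velocities']).max(),o['ft_force'])
cv2.imwrite('pics/w2.png',camera('wrist')[:,:,::-1])
crop('scene','pics/c2.png',220,110,130,100,6)
print(proj('scene',o['position']))"
```

```text
2.7 [ 0.56562512 -0.13850755  0.09088172] [9.85516022e-01 1.69581632e-01 4.24433118e-04 2.45101466e-04] 0.0031601316870694157 [-0.31643527  0.25083041  0.03851682]
[261.31128852 146.54146102]
```

View pics/w2.png

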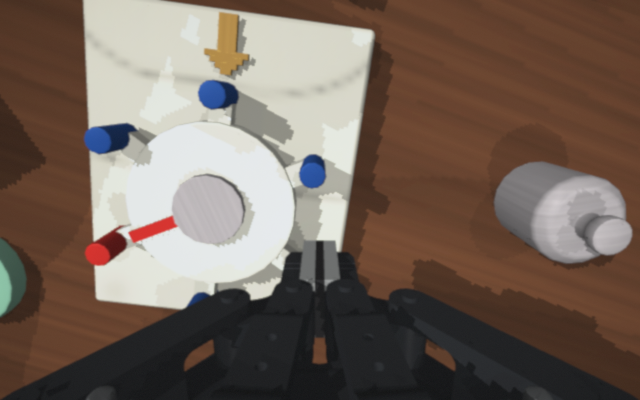

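View pics/c2.png

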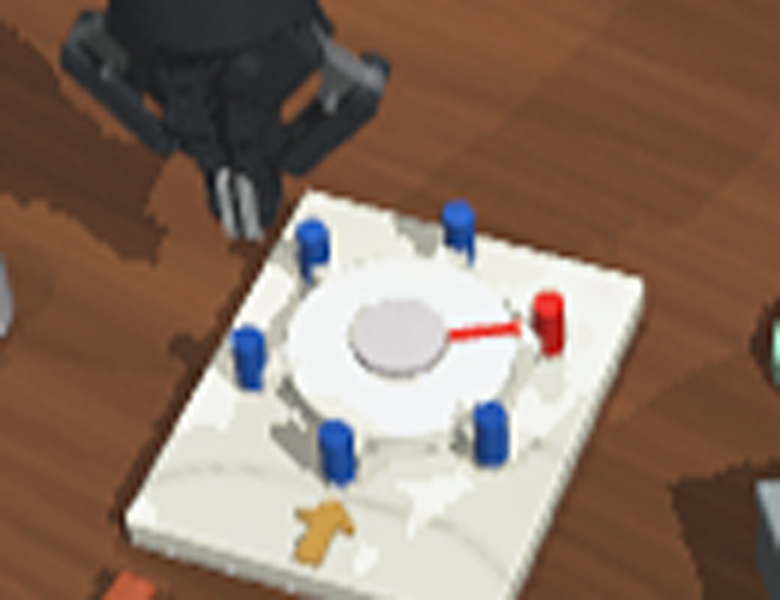

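Both views show the tip just outside the gap between the lugs at -110° and -50°. In the wrist picture the lug tops are at (98,253), (98,141), (212,95) and (313,177). I'll fit the hub to these.

```bash
python3 -c "
from h import *
from scipy.spatial.transform import Rotation as R
from scipy.optimize import least_squares
o=get_obs();p=camera_params('wrist');T=np.eye(4);T[:3,:3]=R.from_quat(o['ee_rot']).as_matrix();T[:3,3]=o['position'];T=T@p['tool_from_camera']
def g(uv,z):
    d=T[:3,:3]@np.linalg.inv(p['mtx'])@[*uv,1];return (T[:3,3]+d*(z-T[2,3])/d[2])[:2]
L=np.array([g(a,.056) for a in [(212,95),(98,141),(98,253),(313,177)]])
an=lambda v:v[2]+np.radians([0,60,120,-60])
r=least_squares(lambda v:(L-v[:2]-.062*np.c_[np.cos(an(v)),np.sin(an(v))]).ravel(),[.553,-.076,.2])
print(r.x,np.degrees(r.x[2]),np.abs(r.fun).max());h=r.x[:2]
print('fingers now rel hub',o['position'][:2]-h, 'disc edge/hub top', g((207,209),.045))
"
```

```text
[ 0.5516535  -0.07814558  0.16943725] 9.708039086708846 0.0012779928497780521
fingers now rel hub [ 0.01381567 -0.06035287] disc edge/hub top [ 0.55224255 -0.07725154]
```

The settled wrist fit agrees with the scene fit: hub (0.5517, -0.078), residual 1.3 mm. I'll lower the tip into the gap to z = 44 mm, which is above the disc (40) and below the lug tops (56).

{"name": "step_arm", "arguments": {
  "commands": [0,-0.004,-0.005,0,0,0,0,0,-0.004,-0.005,0,0,0,0,0,-0.004,-0.005,-0.015,0,0,0,0,-0.004,-0.005,-0.03,0,0,0,0,-0.004,-0.005,-0.045,0,0,0,0,-0.004,-0.005,-0.06,0,0,0,0,-0.004,-0.005,-0.07,0,0,0,0,-0.004,-0.005,-0.076,0,0,0,0,-0.004,-0.005,-0.076,0,0,0,0,-0.004,-0.005,-0.076,0,0,0]
}}

```text
clock: 4.05
position: [0.5631, -0.1415, 0.045]
ee_rot: [0.986, 0.17, 0.0, 0.0]
ft_force: [-0.7, 0.2, 0.1]
grip_width: -0.0
grasp_force: 0.0
```

{"name": "step_arm", "arguments": {
  "commands": [0,0.018,0.0048,0,0,0,0,0,0.0348,0.0127,0,0,0,0,0,0.0427,0.0177,0,0,0,0,0,0.05,0.0233,0,0,0,0,0,0.0569,0.0296,0,0,0,0,0,0.0632,0.0365,0,0,0,0,0,0.0689,0.0439,0,0,0,0,0,0.0739,0.0517,0,0,0,0,0,0.0782,0.06,0,0,0,0,0,0.0817,0.0686,0,0,0,0]
}}

```text
clock: 5.3
position: [0.6124, -0.0999, 0.0449]
ee_rot: [0.986, 0.17, 0.0, 0.0]
ft_force: [0.4, 0.3, 0.4]
grip_width: -0.0
grasp_force: 0.0
```

{"name": "step_arm", "arguments": {
  "commands": [0,0,0,0,0,0,0,0,0,0,0,0,0,0,0,0,0,0,0,0,0,0,0,0,0,0,0,0,0,0,0,0,0,0,0,0,0,0,0,0,0,0,0,0,0,0,0,0,0,0,0,0,0,0,0,0,0,0,0,0,0,0,0,0,0,0,0,0,0,0]
}}

```text
clock: 6.55
position: [0.6119, -0.1003, 0.0447]
ee_rot: [0.986, 0.17, 0.0, 0.0]
ft_force: [-0.3, 0.1, -0.3]
grip_width: -0.001
grasp_force: 0.0
```

```bash
python3 -c "
from h import *
o=get_obs();print(o['clock'],o['position'],o['ft_force'])
crop('scene','pics/c3.png',220,110,130,100,6)"
```

```text
6.55 [ 0.61194144 -0.10031367  0.04473381] [-0.31975496  0.05389363 -0.27321779]
```

View pics/c3.png

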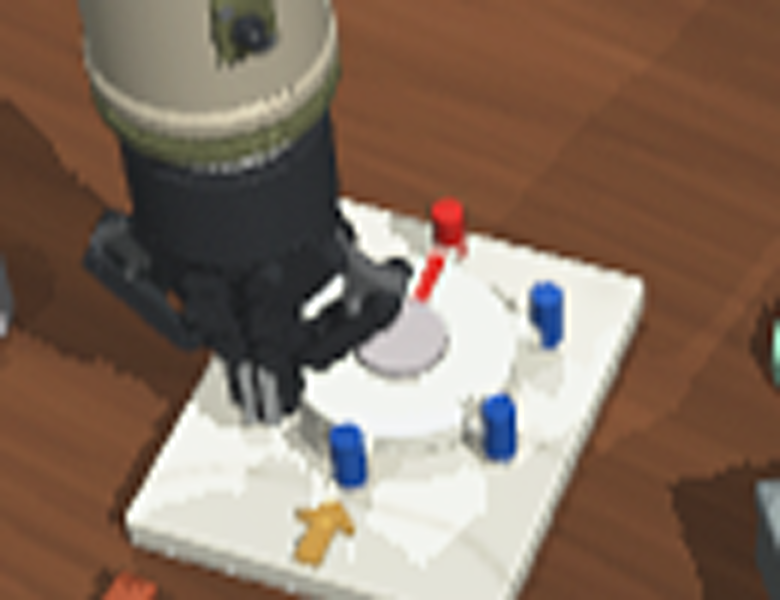

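One click is done: the red lug moved from (550,300) to (448,210) in the crop, and the slab has not shifted. On to the second click.

{"name": "step_arm", "arguments": {
  "commands": [0,0.0048,0.018,0,0,0,0,0,0.0064,0.0365,0,0,0,0,0,0.006,0.0458,0,0,0,0,0,0.0048,0.055,0,0,0,0,0,0.0028,0.0641,0,0,0,0,0,0,0.073,0,0,0,0,0,-0.0036,0.0816,0,0,0,0,0,-0.0079,0.0898,0,0,0,0,0,-0.0129,0.0977,0,0,0,0,0,-0.0185,0.105,0,0,0,0]
}}

```text
clock: 7.85
position: [0.6007, -0.0368, 0.0448]
ee_rot: [0.986, 0.17, 0.0, -0.0]
ft_force: [-0.1, -0.2, 0.2]
grip_width: 0.002
grasp_force: 0.0
```

{"name": "step_arm", "arguments": {
  "commands": [0,0,0,0,0,0,0,0,0,0,0,0,0,0,0,0,0,0,0,0,0,0,0,0,0,0,0,0,0,0,0,0,0,0,0,0,0,0,0,0,0,0,0,0,0,0,0,0,0,0,0,0,0,0,0,0,0,0,0,0,0,0,0,0,0,0,0,0,0,0]
}}

```text
clock: 9.1
position: [0.6008, -0.0373, 0.0448]
ee_rot: [0.986, 0.17, 0.0, 0.0]
ft_force: [-0.5, -0.4, 0.1]
grip_width: 0.001
grasp_force: 0.0
```

```bash
python3 -c "
from h import *
o=get_obs();print(o['clock'],o['position'],o['ft_force'])
a=cv2.resize(camera('scene')[110:210,220:350,::-1],None,fx=4,fy=4)
b=cv2.resize(camera('side')[160:260,290:420,::-1],None,fx=4,fy=4)
cv2.imwrite('pics/c4.png',cv2.resize(np.hstack([a,b]),(800,308)))"
```

```text
9.1 [ 0.60084659 -0.03733559  0.0447582 ] [-0.48172472 -0.42627352  0.08706396]
```

View pics/c4.png

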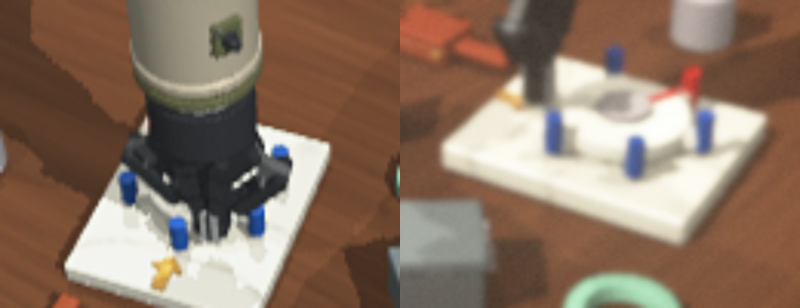

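Two clicks done: in the side view the red lug is now on the far right at (692,78), and the slab is unmoved. Third click next, checked by the red pixels' position.

{"name": "step_arm", "arguments": {
  "commands": [0,-0.0131,0.0131,0,0,0,0,0,-0.0284,0.0238,0,0,0,0,0,-0.0366,0.0281,0,0,0,0,0,-0.0452,0.0317,0,0,0,0,0,-0.0541,0.0345,0,0,0,0,0,-0.0632,0.0365,0,0,0,0,0,-0.0724,0.0377,0,0,0,0,0,-0.0817,0.0381,0,0,0,0,0,-0.091,0.0377,0,0,0,0,0,-0.1002,0.0365,0,0,0,0]
}}

```text
clock: 10.45
position: [0.5402, -0.0154, 0.0447]
ee_rot: [0.986, 0.17, -0.0, 0.0]
ft_force: [0.4, 0.6, 0.0]
grip_width: -0.002
grasp_force: 0.0
```

{"name": "step_arm", "arguments": {
  "commands": [0,0,0,0,0,0,0,0,0,0,0,0,0,0,0,0,0,0,0,0,0,0,0,0,0,0,0,0,0,0,0,0,0,0,0,0,0,0,0,0,0,0,0,0,0,0,0,0,0,0,0,0,0,0,0,0,0,0,0,0,0,0,0,0,0,0,0,0,0,0]
}}

```text
clock: 11.7
position: [0.5407, -0.0154, 0.0447]
ee_rot: [0.986, 0.17, 0.0, 0.0]
ft_force: [-0.4, -0.1, 0.1]
grip_width: -0.001
grasp_force: 0.0
```

```bash
cat >> h.py <<'E'
def red():
    h=np.array([.5517,-.078])
    for n in("scene","side"):
        im=camera(n).astype(int);m=((im[:,:,0]>150)&(im[:,:,1]<60)&(im[:,:,2]<60)).astype(np.uint8)
        k,_,st,ce=cv2.connectedComponentsWithStats(m)
        for i in range(1,k):
            if st[i,4]<6: continue
            d=ray(n,ce[i],.044)[:2]-h
            if np.hypot(*d)<.09: print(n,st[i,4],ce[i],np.hypot(*d),np.degrees(np.arctan2(d[1],d[0])))
E
python3 -c "
from h import *
o=get_obs();print(o['clock'],o['position'],o['ft_force']);red()
for a in (250,310): print(a,[proj(n,(.5517+.062*np.cos(np.radians(a)),-.078+.062*np.sin(np.radians(a)),.044)) for n in('scene','side')])"
```

```text
11.7 [ 0.5407401  -0.01541554  0.04473694] [-0.36933498 -0.05587304  0.08445352]
scene 34 [261.58823529 170.23529412] 0.0625772855380371 -43.67210889441769
scene 7 [270.         169.28571429] 0.042053245114319196 -40.471751490321964
250 [array([272.10435703, 150.40812458]), array([386.07066699, 188.04186814])]
310 [array([261.4644168 , 168.06380169]), array([361.8417048 , 180.70927386])]
```

Third click confirmed: the red lug is at about -44°, one click short of home. Fourth and last click.

{"name": "step_arm", "arguments": {
  "commands": [0,-0.018,-0.0048,0,0,0,0,0,-0.0348,-0.0127,0,0,0,0,0,-0.0427,-0.0177,0,0,0,0,0,-0.05,-0.0233,0,0,0,0,0,-0.0569,-0.0296,0,0,0,0,0,-0.0632,-0.0365,0,0,0,0,0,-0.0689,-0.0439,0,0,0,0,0,-0.0739,-0.0517,0,0,0,0,0,-0.0782,-0.06,0,0,0,0,0,-0.0817,-0.0686,0,0,0,0]
}}

```text
clock: 13.05
position: [0.4913, -0.0569, 0.0446]
ee_rot: [0.986, 0.17, -0.0, 0.0]
ft_force: [-0.4, -0.3, 0.2]
grip_width: 0.001
grasp_force: 0.0
```

{"name": "step_arm", "arguments": {
  "commands": [0,0,0,0,0,0,0,0,0,0,0,0,0,0,0,0,0,0,0,0,0,0,0,0,0,0,0,0,0,0,0,0,0,0,0,0,0,0,0,0,0,0,0,0,0,0,0,0,0,0,0,0,0,0,0,0,0,0,0,0,0,0,0,0,0,0,0,0,0,0]
}}

```text
clock: 14.3
position: [0.4917, -0.0566, 0.0448]
ee_rot: [0.986, 0.17, 0.0, 0.0]
ft_force: [-0.0, 0.4, -0.7]
grip_width: -0.0
grasp_force: 0.0
```

```bash
python3 -c "
from h import *
o=get_obs();print(o['clock'],o['position'],o['ft_force']);red()"
```

```text
14.3 [ 0.49173598 -0.05657361  0.04476085] [-0.02643046  0.39935041 -0.70417559]
scene 50 [278.96 183.14] 0.05782919781426588 15.775054050983552
```

The red lug is at about 15°, where the pointer is at 12.5°. I'll lift straight up and check.

{"name": "step_arm", "arguments": {
  "commands": [0,0,0,0.02,0,0,0,0,0,0,0.06,0,0,0,0,0,0,0.11,0,0,0,0,0,0,0.17,0,0,0,0,-0.04,-0.05,0.23,0,0,0,0,-0.09,-0.11,0.27,0,0,0,0,-0.14,-0.18,0.3,0,0,0,0,-0.17,-0.23,0.3,0,0,0,0,-0.17,-0.23,0.3,0,0,0,0,-0.17,-0.23,0.3,0,0,0]
}}

```text
clock: 15.65
position: [0.3901, -0.1938, 0.2252]
ee_rot: [0.985, 0.17, 0.0, 0.0]
ft_force: [1.0, 0.5, 0.1]
grip_width: -0.0
grasp_force: 0.0
```

```bash
python3 -c "
from h import *
o=get_obs();print(o['clock'],o['position'],o['ft_force']);red()
crop('scene','pics/c5.png',190,130,200,130,4)"
```

```text
15.65 [ 0.39013849 -0.19380564  0.22520834] [1.03708609 0.54146404 0.14449143]
scene 60 [279.13333333 182.63333333] 0.05626966986610876 15.685093602621698
```

View pics/c5.png

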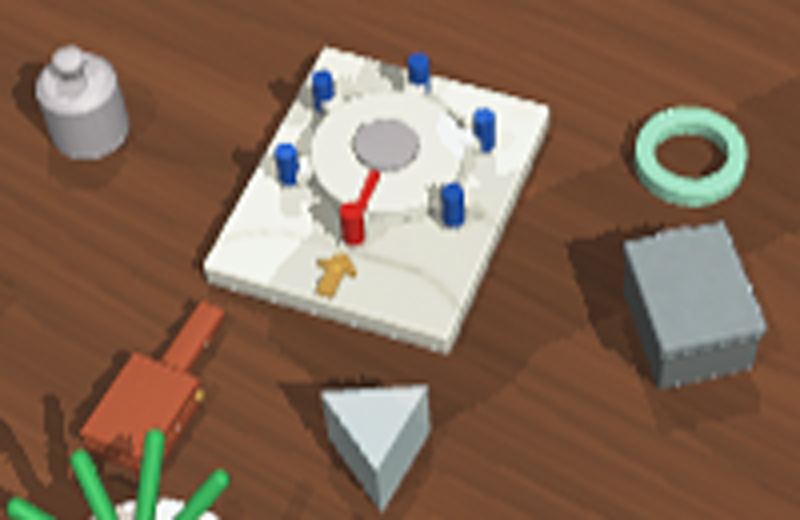

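The red lug at (352,222) stands at the pointer at (345,258). The slab and the toys are unmoved, and the arm is clear.

```bash
python3 -c "
from workcell import *
print(hand_in())"
```

```text
the job is handed in; nothing more can be done
None
```

The wheel was clicked round counter-clockwise four times, one click at a time with a pause at each; the red lug now stands at the brass pointer, the slab and toys look unmoved, and the job was handed in at about 16 s.

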